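# Spin the collar and pin it

### The arm

A 6-joint arm with a two-finger parallel gripper is mounted at the origin on a cart in front of the work surface, level with it; the furniture and walls round the work are solid. World frame = base frame: x ahead of the robot, y to its left, z up, the work surface at z = 0. Lengths are in mm, angles in rad, forces in N, time in s.
With the tool pointing down it reaches from about 350 to 975 mm from the base axis. Payload 7.1 kg.
Tool frame: the origin (TCP) lies at the centre of the arm's flange, where the gripper is bolted on; the fingertips stand 182 mm ahead of it and the grasp point (between the pads) lies 163 mm ahead of it; z points along the fingers, y is the line along which they close (so a half turn about z gives the same grasp; the last joint's range is limited). The gripper opens to 88 mm and grips with 3 to 60 N. Pads are 20 mm wide; open, the fingers measure 115 mm over their backs; the gripper's body (75 mm by 178 mm) begins 61 mm behind the grasp point.
Start: joints at [1.257, 0.423, 1.63, -0, 1.089, -0.019], TCP at [181.561, 598.032, 404.675] pointing down, gripper open.
Joint ranges: [-3, 3], [-0.9, 2.11], [0.09, 2.58], [-1.31, 4.45], [0.11, 2.69], [-2.54, 2.54]. Speed limits (rad/s): [2.39, 2.39, 3.01, 3.14, 3.14, 3.14].

### API

Orientations are given as a rotation vector (axis times angle).
In Python, from workcell import readout, get_image, ctrl gives the robot as it stands.
- The arm moves only by the tool step_arm, never from a script. Its argument "targets" is a list that holds one entry, the list of rows, each a list of 7 numbers: the shift along the world's x, y, z as a fraction of full scale, then the turn, a rotation vector about the world's x, y, z as a fraction of full scale, then the opening, from 0 (shut) to 1 (fully open). In form: [[[dx, dy, dz, wx, wy, wz, claw], ...]]. A call has exactly 5 rows; each row shifts and turns the commanded pose from where the row before left it; what a row does not reach is not made up. Full scale, the value 1, is 0.05 m for a shift and 4 degrees for a turn. A row lasts 1/8 s, in which the tool goes at most 62.5 mm and 10.7 degrees, less where a joint would pass 70% of its speed; a pose out of reach is approached as far as the arm can. A call with a number of a shift or a turn outside -1 to 1 is refused whole. A call with a gripper value outside its range is refused whole. The fingers move at their own pace and stop on an object; the grip force is fixed at half the most. Time passes only in rows, so rows that do not move let the fingers close, or fill a call up. It gives the time, the measured TCP pose, the force, the opening and the grip force at its end, in the units of the state.
- readout.get_obs(): the state, without advancing time (a new reading comes with each control period).
- get_image(name): name is "side" or "top"; returns a dict with "pixels" (384x512x3 uint8, red, green, blue), "intrinsics" (3x3 intrinsics, pixels), "k1" (the pictures are not rectified: a ray, as slopes to the right and down, at radius r is drawn at 1 + k1 r^2 times it, then the intrinsics apply), "extrinsics" (4x4, takes a point from world to camera coordinates). Camera axes: x right, y down, z forward; pixel columns grow to the right and rows downward; lengths in mm; the calibration is good to about 2 mm. A picture is of the moment at which its call begins. There is no depth.
- ctrl.close_job(): hands the job in; it is judged then, once.
The state is a dict: "t": time; "qpos": joint angles; "qvel": joint speeds; "joint_torque": joint torques, N m; "ee_pos": TCP position; "orientation": TCP orientation; "ft_force": force on the tool from outside, world axes, zero at the start; "moment": the same for the moment, N m; "width": finger opening in mm; "grasp_force": force on a finger pad.
Only numpy, scipy, OpenCV 4.12 (cv2) and the standard library are available. Lean on these libraries where they do the work, as an engineer would, in place of code of your own. Each camera call takes 0.05 s, during which the arm holds its last target. There are 200 camera calls.

### The job

Take the red square-headed index pin out of its wooden rest and lock the brass collar of the green round fixture with it: stand the pin in the collar's hole and turn the collar until that hole lines up with the hidden hole in the steel plate beneath, which can lie either way round and must be found by feel, then pass the pin through both, fully home, and let go of it. Press and push the pin gently: never load it against the fixture with more than 30 N, neither down on the plate nor against the collar's end stops. Leave the other things on the bench where they are.

Things in the scene. Friction and masses are not known exactly. Their poses are not given: they have to be found in the camera images.
- pin_head (a point): centre of the red square head (18 x 18 mm, 30 mm high; x and y axes square to its flats, z from tip to head) of the loose index pin, 74 mm long, 0.07 to 0.14 kg. Below the head: a dark round shoulder, 18 mm diameter, 10 mm high, its underside 25 mm below this point; then the shank. It starts upright in the wooden rest, shoulder on the rest: lift it straight up 40 mm to clear
- pin_tip (a point): tip of the same pin's shank, on its axis, 59 mm below the centre of the head; axes as the pin's. The steel shank is 34 mm long, 10 mm in diameter, its last 5 mm tapered to 6 mm
- pin_rest: fixed block of light wood, 70 x 70 x 42 mm, with a vertical 11.5 mm hole in the middle of its top; origin at the centre of its underside
- fixture: fixed round fixture, axis upright: dark foot 132 mm in diameter, green housing 120 mm in diameter, rim at 44 mm; origin on the axis at the underside, z up. In it lies the brass collar (93 mm in diameter, 12 mm thick, top face 45 mm above the origin, a cap 3.5 mm high in its middle), which turns about the axis with little drag (about 1.3 N at its hole) and stays where left
- plate_top (a point): point on the fixture's axis at the top face of the flat steel plate (32 mm above the origin), 1 mm under the collar. The plate is fixed; its only hole, 28 mm from the axis, 11.5 mm in diameter and 23 mm deep, is hidden and may lie anywhere from -0.75 to +0.75 rad of the collar's angle. This point's axes do not tell where
- collar_hole (a point): centre of the upper mouth of the collar's only hole (11.5 mm in diameter, right through, 28 mm from the axis); moves with the collar; z up. A pin in it rests with its tip on the plate, shoulder 21 mm above the collar; dragged round lightly it takes the collar along and can drop when the holes meet. Home, its shoulder is on the collar, its tip 11 mm above the fixture's origin
- collar (a joint): angle of the collar (rad): at 0 its hole lies on the fixture's -x side of the axis; it grows counter-clockwise seen from above; hard end stops at -0.95 and +0.95, where the brass pointer tab beside the hole meets two small screws on the green rim
- oil_bottle_mid (a point): bystander, not to be moved: standing green oil bottle, 32x32x86 mm; point on its upright axis, 15 mm above its underside
- tape_measure_mid (a point): bystander, not to be moved: yellow tape measure, 64x70x36 mm; point on its upright axis, 15 mm above its underside
- rubber_disc_mid (a point): bystander, not to be moved: black rubber disc, 52x52x8 mm; point on its upright axis, 15 mm above its underside
- screwdriver_red_mid (a point): bystander, not to be moved: lying screwdriver with a red handle, 26x145x26 mm; point on its upright axis, 15 mm above its underside
There are look-alikes about, which are no part of the job. Leave any purple look-alike of the fixture alone.

How it is judged:
By the outcome, as a careful person would: the job done as asked, in the order asked, and still so for the second after the job is handed in, with the robot touching nothing.
It also fails if it takes over 72 s, if anything falls off the work surface, if the arm or the gripper's body presses on something with over 40 N, if the wrist force passes 120 N, or if a joint passes its speed limit or range.

## Working session

There is one attempt and no reset: what is moved stays moved. The work goes in short steps, Python scripts to look and compute and a tool call to move; the robot and the scene stay as the last step left them, time stands still between calls to the robot, and variables do not carry over. Pictures are saved under pics/ and viewed, at most 10 in all, crops included, and the job is handed in when it is done.

Besides the shell and the picture viewer there is one more tool, called after "Call:" in YAML: its name, and indented under it one key for each argument. step_arm: Moves the arm, as the interface text tells. Shift numbers are shares of 0.05 m and turn numbers shares of 4 degrees, none past 1 either way. Its arguments: {"type":"object","properties":{"targets":{"type":"array"}},"required":["targets"]}

```bash
mkdir -p pics; ls
cat > h.py <<'E'
import numpy as np, cv2
from workcell import readout, get_image, ctrl
def save(n,f):
    im=get_image(n); cv2.imwrite(f,im["pixels"][:,:,::-1]); np.save(f[:-4]+'.npy',im,allow_pickle=True); return im
def load(f): return np.load(f,allow_pickle=True).item()
def ray(im,u,v):
    K=np.array(im["intrinsics"]);E=np.array(im["extrinsics"])
    p=cv2.undistortPoints(np.array([[[u,v]]],float),K,np.array([im["k1"],0,0,0.])).ravel()
    d=E[:3,:3].T@np.array([p[0],p[1],1]); c=-E[:3,:3].T@E[:3,3]; return c,d
def onz(im,u,v,z):
    c,d=ray(im,u,v); return c+d*(z-c[2])/d[2]
def proj(im,P):
    K=np.array(im["intrinsics"]);E=np.array(im["extrinsics"])
    q=E[:3,:3]@np.array(P,float)+E[:3,3]; x=q[:2]/q[2]; x=x*(1+im["k1"]*(x@x)); return K[:2,:2]@x+K[:2,2]
E
python3 - <<'E'
from h import *
for n in("top","side"):
    im=save(n,f"pics/{n}0.png"); E=np.array(im["extrinsics"]);print(n,im["k1"],np.array(im["intrinsics"])[0],-E[:3,:3].T@E[:3,3],E[2,:3])
print(readout.get_obs())
E
```

```text
pics
top 0.048121190682248585 [423.55708872   0.         258.9361191 ] [ 406.0951186  -380.29355393 1330.7588199 ] [ 0.10758376  0.02793903 -0.99380337]
side -0.018160047094005333 [356.01200513   0.         258.89163661] [ 167.17877793 -772.03607614  717.43483152] [ 0.43644646  0.47973945 -0.76116   ]
{'t': 0.1, 'qpos': array([ 1.25699866e+00,  4.23777493e-01,  1.63063377e+00, -1.31344918e-05,
        1.08861962e+00, -1.90246656e-02]), 'qvel': array([-0.00042523, -0.00183206, -0.00080213,  0.00062734,  0.00033104,
        0.00117713]), 'joint_torque': array([-1.08114477e-04, -5.45607698e+01, -2.74324840e+01,  6.45462074e-02,
        1.86884223e-02, -4.83477066e-06]), 'ee_pos': array([181.48661256, 597.79367308, 403.96315785]), 'orientation': array([-4.61310892e-01, -3.10730863e+00,  2.23082584e-03]), 'ft_force': array([0.61999491, 0.48040096, 0.25791421]), 'moment': array([ 0.03304706, -0.0402524 ,  0.00208207]), 'grasp_force': 0.0, 'width': 87.67043277985245}
```

View pics/top0.png

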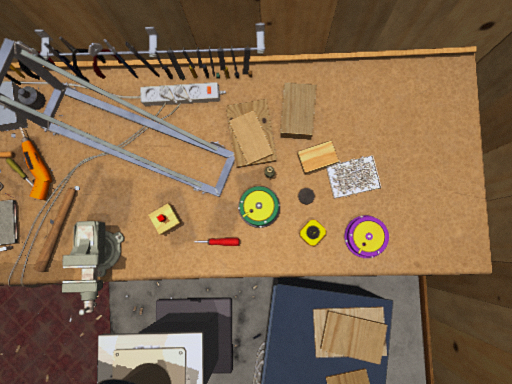

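View pics/side0.png

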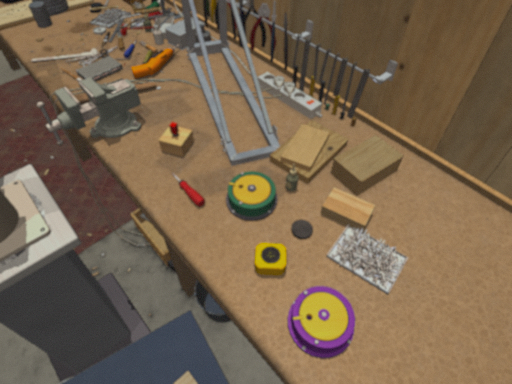

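```bash
python3 - <<'E'
from h import *
t=load('pics/top0.npy');s=load('pics/side0.npy')
for P in [(0,0,0),(181,598,404),(181,598,240)]: print(P,proj(t,P).round(),proj(s,P).round())
def blobs(im,lo,hi,box,mn=15):
    h=cv2.cvtColor(im["pixels"],cv2.COLOR_RGB2HSV); m=cv2.inRange(h,lo,hi); k=np.zeros_like(m);x0,y0,x1,y1=box;k[y0:y1,x0:x1]=255
    m&=k; n,l,st,c=cv2.connectedComponentsWithStats(m); return [(c[i].round(1),st[i]) for i in range(1,n) if st[i][4]>=mn]
for im,b in((t,(140,190,290,260)),(s,(150,110,300,240))):
    for nm,lo,hi in(("red",(0,150,90),(8,255,255)),("green",(50,100,30),(90,255,200)),("yel",(22,120,120),(32,255,255))):
        print(nm,blobs(im,lo,hi,b))
for nm,im,x0,y0,x1,y1 in(("t",t,140,175,290,255),("s",s,150,110,300,230)):
    cv2.imwrite(f"pics/c{nm}.png",cv2.resize(im["pixels"][y0:y1,x0:x1,::-1],None,fx=5,fy=5,interpolation=cv2.INTER_CUBIC))
E
python3 -c "
import cv2,numpy as np
a=cv2.imread('pics/ct.png');b=cv2.imread('pics/cs.png');b=cv2.resize(b,None,fx=.3333,fy=.3333)
cv2.imwrite('pics/ct.png',a)"
```

```text
(0, 0, 0) [149. 385.] [-10. 229.]
(181, 598, 404) [-198.  369.] [-88. -42.]
(181, 598, 240) [-122.  349.] [-49.  20.]
red [(array([160.5, 217.6]), array([157, 215,   8,   7,  35], dtype=int32)), (array([224.6, 241.3]), array([209, 238,  30,   8, 176], dtype=int32))]
green [(array([245.8, 194.3]), array([241, 190,  14,  11,  49], dtype=int32)), (array([266.1, 211.2]), array([244, 190,  35,  36, 230], dtype=int32)), (array([241.5, 208.6]), array([240, 203,   5,  12,  38], dtype=int32))]
yel [(array([258.3, 205.5]), array([243, 191,  31,  30, 697], dtype=int32)), (array([163.3, 218.2]), array([149, 204,  30,  30, 250], dtype=int32))]
red [(array([172.7, 124.6]), array([169, 122,   8,   7,  38], dtype=int32)), (array([191.7, 192.9]), array([180, 181,  24,  24, 203], dtype=int32))]
green [(array([253.1, 202.8]), array([229, 174,  46,  42, 416], dtype=int32))]
yel [(array([251.1, 188.9]), array([229, 175,  42,  29, 837], dtype=int32))]
```

View pics/ct.png

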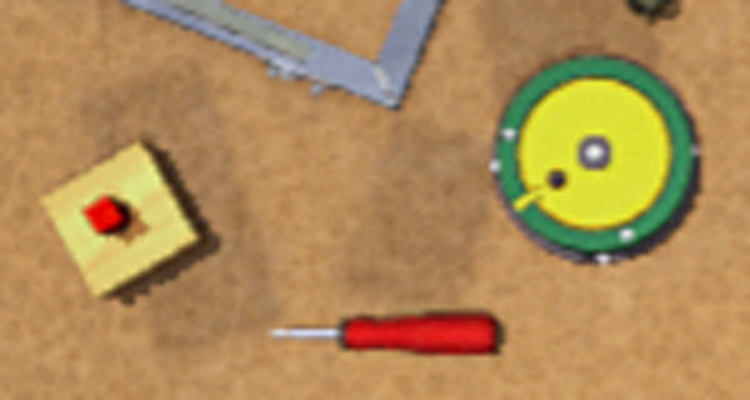

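View pics/cs.png

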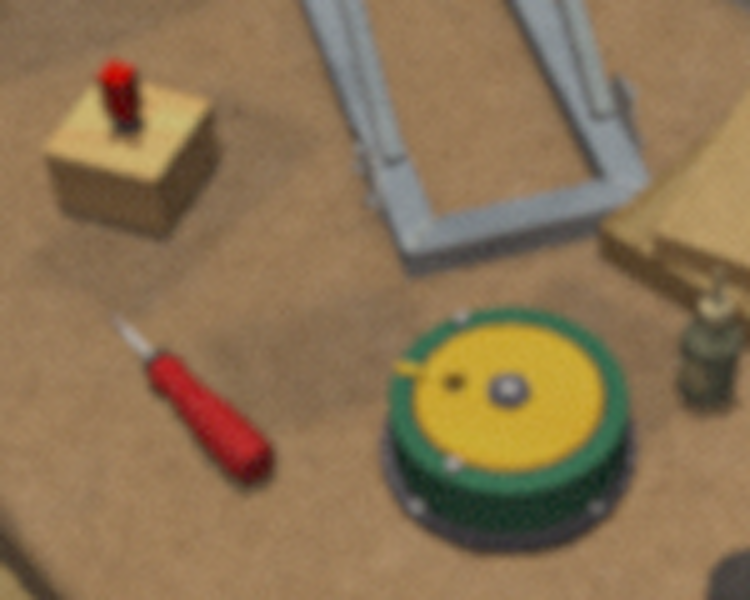

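Run:
```python
from h import *
t=load('pics/top0.npy');s=load('pics/side0.npy')
T=lambda x,y,z: onz(t,140+(x+.5)/5-.5,175+(y+.5)/5-.5,z)[:2].round(1)
S=lambda x,y,z: onz(s,150+(x+.5)/5-.5,110+(y+.5)/5-.5,z)[:2].round(1)
print("rest",[T(*p,42) for p in((140,143),(43,200),(100,297),(205,240))])
c=np.mean([T(*p,42) for p in((140,143),(43,200),(100,297),(205,240))],axis=0);print(c)
print("restS",[S(*p,42) for p in((92,83),(47,150),(155,182),(214,103))])
print("headtop",T(103,214,80),S(118,70,82))
# iterate threshold red mask corners
print("cap",T(594,152,48.5),S(509,388,48.5)); print("hole",T(557,180,45),S(455,382,45)); print("tab",T(522,204,45),S(405,368,45)); print("scr",T(510,133,45),T(627,234,45),S(461,318,45),S(454,463,45))
def ell(im,lo,hi,box,z):
    h=cv2.cvtColor(im["pixels"],cv2.COLOR_RGB2HSV);x0,y0,x1,y1=box
    m=cv2.inRange(h[y0:y1,x0:x1],lo,hi);m=cv2.morphologyEx(m,cv2.MORPH_OPEN,np.ones((5,5)))
    c=max(cv2.findContours(m,0,1)[0],key=cv2.contourArea);e=cv2.fitEllipse(cv2.convexHull(c));print(e,onz(im,e[0][0]+x0,e[0][1]+y0,z)[:2])
ell(t,(22,120,120),(32,255,255),(235,180,285,235),45);ell(s,(18,120,100),(32,255,255),(222,165,285,215),45)
for im,b in((t,(155,213,170,223)),(s,(166,119,182,134))):
    x0,y0,x1,y1=b; h=cv2.cvtColor(cv2.resize(im["pixels"][y0:y1,x0:x1],None,fx=8,fy=8,interpolation=cv2.INTER_CUBIC),cv2.COLOR_RGB2HSV)
    m=cv2.inRange(h,(0,170,80),(8,255,255))|cv2.inRange(h,(172,170,80),(180,255,255)); m2=m&cv2.inRange(h[:,:,2],190,255)
    for q in(m,m2):
        c=max(cv2.findContours(q,0,1)[0],key=cv2.contourArea);r=cv2.minAreaRect(c)
        print("red",(np.array(r[0])+.5)/8-.5+[x0,y0],np.array(r[1])/8,r[2],[onz(im,*((np.array(r[0])+.5)/8-.5+[x0,y0]),z)[:2].round(1) for z in(67,82)])
```

```text
rest [array([545.1, -63.1]), array([511.5,  -3.6]), array([451.3, -38.8]), array([ 484.4, -103. ])]
[498.075 -52.125]
restS [array([504.1,  -6.2]), array([454.5, -38.9]), array([ 485.6, -100. ]), array([547.5, -66.8])]
headtop [499.1 -50.5] [500.8 -51.5]
cap [ 531.6 -342.3] [ 532.4 -343.4]
hole [ 515.4 -319.3] [ 516.7 -320.7]
tab [ 501.3 -297.6] [ 503.7 -297.4]
scr [ 545.  -291.1] [ 481.4 -361.1] [ 546.3 -289.7] [ 484.  -359.4]
((23.303380966186523, 25.46004295349121), (29.93838882446289, 31.103221893310547), 75.7597885131836) [ 530.55666982 -341.87794778]
((29.08316421508789, 23.962549209594727), (29.529510498046875, 38.765907287597656), 89.27655029296875) [ 530.02983201 -344.92999867]
red [160.61935949 217.58844757] [6.45904922 6.43651772] 57.2647705078125 [array([499.5, -48.3]), array([498.4, -52.3])]
red [159.93411589 217.45306873] [5.49019194 5.43010712] 57.2647705078125 [array([499.9, -46.3]), array([498.8, -50.2])]
red [172.46456814 127.50081253] [ 7.01126194 11.58663464] 7.431407928466797 [array([498.1, -47.4]), array([490.4, -64.1])]
red [172.8125 123.875 ] [2.125 3.5  ] 90.0 [array([507.2, -34.8]), array([499.4, -51.8])]
```

Run:
```python
from h import *
t=load('pics/top0.npy');s=load('pics/side0.npy')
for p in((219,196),(165,175),(110,147),(50,118),(235,157)):
    print(p,[ (onz(t,*p,z)[:2].round(),proj(s,onz(t,*p,z)).round()) for z in(0,100,200,300)])
```

```text
(219, 196) [(array([ 568., -216.]), array([231., 166.])), (array([ 556., -229.]), array([229., 143.])), (array([ 544., -241.]), array([226., 116.])), (array([ 532., -253.]), array([222.,  83.]))]
(165, 175) [(array([640., -45.]), array([215., 124.])), (array([623., -70.]), array([212., 104.])), (array([605., -95.]), array([209.,  79.])), (array([ 588., -120.]), array([206.,  48.]))]
(110, 147) [(array([736., 133.]), array([206.,  87.])), (array([711.,  94.]), array([204.,  68.])), (array([687.,  56.]), array([201.,  46.])), (array([662.,  17.]), array([198.,  18.]))]
(50, 118) [(array([837., 327.]), array([198.,  55.])), (array([804., 274.]), array([196.,  38.])), (array([772., 221.]), array([193.,  17.])), (array([740., 168.]), array([190.,  -8.]))]
(235, 157) [(array([ 693., -269.]), array([277., 155.])), (array([ 671., -278.]), array([275., 133.])), (array([ 650., -286.]), array([273., 107.])), (array([ 628., -294.]), array([270.,  74.]))]
```

```bash
python3 -c "
import cv2
a=cv2.imread('pics/side0.png')[0:240,60:380];b=cv2.imread('pics/top0.png')[20:220,0:260]
a=cv2.resize(a,None,fx=1.25,fy=1.25);b=cv2.resize(b,(390,300));cv2.imwrite('pics/fr.png',cv2.hconcat([a,b]))"
```

```text
(no output)
```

View pics/fr.png

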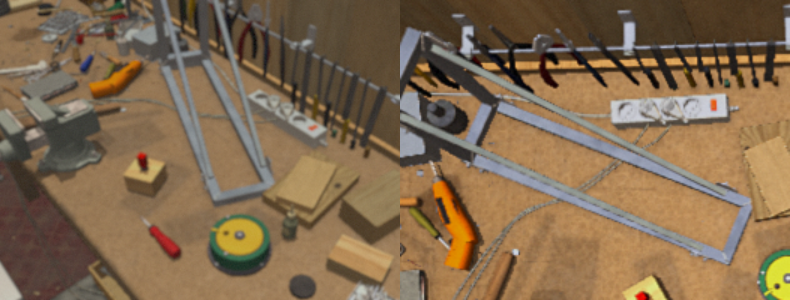

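Candidates: the red square head on the wooden rest (top 161,217) is the pin. The red screwdriver handle (225,241) isn't. The green fixture (259,206) is the target, the purple one (367,236) is the look-alike, and the yellow square (313,232) is the tape measure. The crops confirm this: the grey stand's struts rise towards the back left, away from my path. Pin is at about (499.5,-51.5) with head yaw about 30°. Fixture is at about (531.7,-342.5).

Call:
step_arm:
  targets:
    - [[0.4,-0.8,0.4,0,0,-0.98,1],[0.4,-0.8,0.4,0,0,-0.98,1],[0.4,-0.8,0.4,0,0,-0.98,1],[0.4,-0.8,0,0,0,-0.98,1],[0.4,-0.8,0,0,0,-0.98,1]]

```text
t: 0.72
ee_pos: [281.9, 396.6, 464.8]
orientation: [0.986, 2.983, 0.0]
ft_force: [0.7, 0.0, -0.1]
width: 87.7
grasp_force: 0.0
```

Call:
step_arm:
  targets:
    - [[0.4,-0.8,0,0,0,-0.98,1],[0.4,-0.8,0,0,0,-0.98,1],[0.4,-0.8,0,0,0,-0.98,1],[0.4,-0.8,0,0,0,-0.98,1],[0.4,-0.8,0,0,0,-0.98,1]]

```text
t: 1.35
ee_pos: [381.9, 196.6, 464.6]
orientation: [-1.48, -2.771, 0.0]
ft_force: [0.5, 1.0, 0.2]
width: 88.1
grasp_force: 0.0
```

Call:
step_arm:
  targets:
    - [[0.4,-0.8,0,0,0,-0.98,1],[0.4,-0.8,0,0,0,0,1],[0.4,-0.8,0,0,0,0,1],[0.4,-0.8,-0.4,0,0,0,1],[0.4,-0.8,-0.6,0,0,0,1]]

```text
t: 1.98
ee_pos: [482.3, -3.4, 414.8]
orientation: [1.57, 2.719, 0.002]
ft_force: [0.3, -0.0, 0.6]
width: 87.8
grasp_force: 0.0
```

Call:
step_arm:
  targets:
    - [[0,-0.1,-0.6,0,0,0,1],[0,-0.1,-0.4,0,0,0,1],[0,0,-0.4,0,0,0,1],[0,0,0,0,0,0,1],[0,0,0,0,0,0,1]]

```text
t: 2.6
ee_pos: [481.8, -11.9, 345.2]
orientation: [1.571, 2.72, 0.0]
ft_force: [-0.1, -0.8, -0.2]
width: 88.0
grasp_force: 0.0
```

Call:
step_arm:
  targets:
    - [[0.2,-0.4,0,0,0,0,1],[0.16,-0.4,0,0,0,0,1],[0,0,-0.5,0,0,0,1],[0,0,-0.6,0,0,0,1],[0,0,0,0,0,0,1]]

```text
t: 3.22
ee_pos: [499.1, -51.9, 289.1]
orientation: [-1.57, -2.719, 0.002]
ft_force: [0.3, -0.5, 1.1]
width: 88.0
grasp_force: 0.0
```

Run:
```python
from h import *
a=save("top","pics/t1.png");b=save("side","pics/s1.png")
o=readout.get_obs();p=o["ee_pos"];print(p)
for n,im in(("t",a),("s",b)): print(n,proj(im,(*p[:2],p[2]-182)),proj(im,(499.5,-51.5,82)))
f=lambda im,x,y,w,h,k:cv2.resize(im["pixels"][y:y+h,x:x+w,::-1],None,fx=k,fy=k,interpolation=cv2.INTER_CUBIC)
cv2.imwrite("pics/z1.png",cv2.hconcat([f(a,120,180,80,80,5),f(b,135,70,80,80,5)]))
```

```text
[500.01854034 -51.89441599 290.71986719]
t [158.08319391 216.40382327] [160.36224506 217.20992086]
s [171.32939285 116.04144347] [172.78605174 123.80048945]
```

View pics/z1.png

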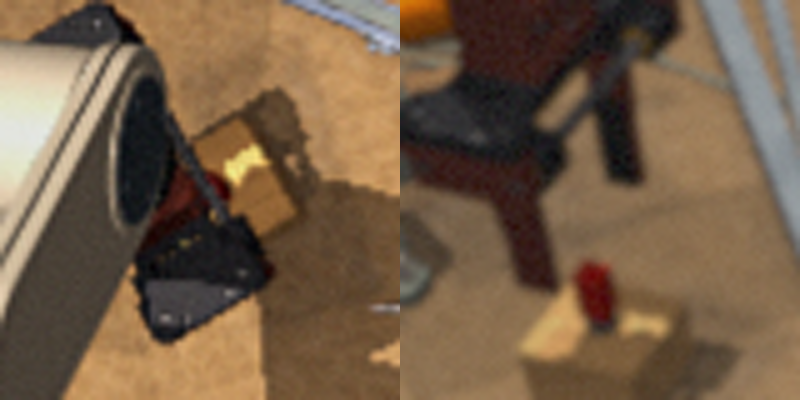

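The side view shows the fingertips straddling the pin: their midpoint is near (171,116) and the head is at (174,126), as predicted. Next I descend and close.

Call:
step_arm:
  targets:
    - [[0,0,-0.4,0,0,0,1],[0,0,-0.4,0,0,0,1],[0,0,-0.28,0,0,0,1],[0,0,0,0,0,0,0.5],[0,0,0,0,0,0,0]]

```text
t: 3.95
ee_pos: [500.0, -52.0, 236.4]
orientation: [1.57, 2.72, 0.001]
ft_force: [-0.0, -0.9, -0.2]
width: 71.3
grasp_force: 0.0
```

Call:
step_arm:
  targets:
    - [[0,0,0,0,0,0,0],[0,0,0,0,0,0,0],[0,0,0,0,0,0,0],[0,0,0,0,0,0,0],[0,0,0,0,0,0,0]]

```text
t: 4.58
ee_pos: [499.5, -52.0, 235.7]
orientation: [-1.571, -2.72, 0.0]
ft_force: [-0.0, -0.1, 0.1]
width: 21.6
grasp_force: 0.0
```

Call:
step_arm:
  targets:
    - [[0,0,0,0,0,0,0],[0,0,0,0,0,0,0],[0,0,0,0,0,0,0],[0,0,0,0,0,0,0],[0,0,0,0,0,0,0]]

```text
t: 5.2
ee_pos: [499.5, -52.0, 235.6]
orientation: [-1.571, -2.72, -0.0]
ft_force: [1.9, 0.0, 0.7]
width: 17.6
grasp_force: 30.0
```

Call:
step_arm:
  targets:
    - [[0,0,0.2,0,0,0,0],[0,0,0.4,0,0,0,0],[0,0,0.5,0,0,0,0],[0,0,0.5,0,0,0,0],[0,0,0,0,0,0,0]]

```text
t: 5.82
ee_pos: [500.1, -52.0, 317.6]
orientation: [1.569, 2.717, 0.003]
ft_force: [-0.3, 0.2, -1.7]
width: 18.0
grasp_force: 30.0
```

Call:
step_arm:
  targets:
    - [[0.05,-0.8,0,0,0,0,0],[0.05,-0.9,0,0,0,0,0],[0.1,-1,0,0,0,0,0],[0.1,-1,0,0,0,0,0],[0.03,-0.9,0,0,0,0,0]]

```text
t: 6.45
ee_pos: [515.8, -283.6, 314.5]
orientation: [-1.571, -2.719, -0.0]
ft_force: [0.4, 0.3, -0.9]
width: 18.1
grasp_force: 30.0
```

Call:
step_arm:
  targets:
    - [[0,-0.6,0,0,0,0,0],[0,-0.16,0,0,0,0,0],[0,0,0,0,0,0,0],[0,0,0,0,0,0,0],[0,0,0,0,0,0,0]]

```text
t: 7.08
ee_pos: [516.2, -318.9, 315.7]
orientation: [-1.569, -2.721, -0.0]
ft_force: [0.2, -0.3, -1.1]
width: 17.9
grasp_force: 30.0
```

Run:
```python
from h import *
a=save("top","pics/t2.png");b=save("side","pics/s2.png")
o=readout.get_obs();p=o["ee_pos"];print(p,o["width"],o["ft_force"])
for n,im in(("t",a),("s",b)): print(n,"tip",proj(im,(*p[:2],p[2]-227.6)),"head",proj(im,(*p[:2],p[2]-168.6)),"hole",proj(im,(516,-320,45)))
f=lambda im,x,y,w,h,k:cv2.resize(im["pixels"][y:y+h,x:x+w,::-1],None,fx=k,fy=k,interpolation=cv2.INTER_CUBIC)
cv2.imwrite("pics/z2.png",cv2.hconcat([f(a,215,165,80,100,5),f(b,210,125,80,100,5)]))
```

```text
[ 516.22534318 -319.2146638   315.77276828] 17.79592917582581 [ 0.25417285  0.43864961 -0.01766263]
t tip [250.26091504 209.09674663] head [249.19137523 207.26871049] hole [251.24082597 210.39634306]
s tip [239.56784159 174.02038457] head [238.7985206  156.45543258] hole [240.21405881 185.96962218]
```

View pics/z2.png

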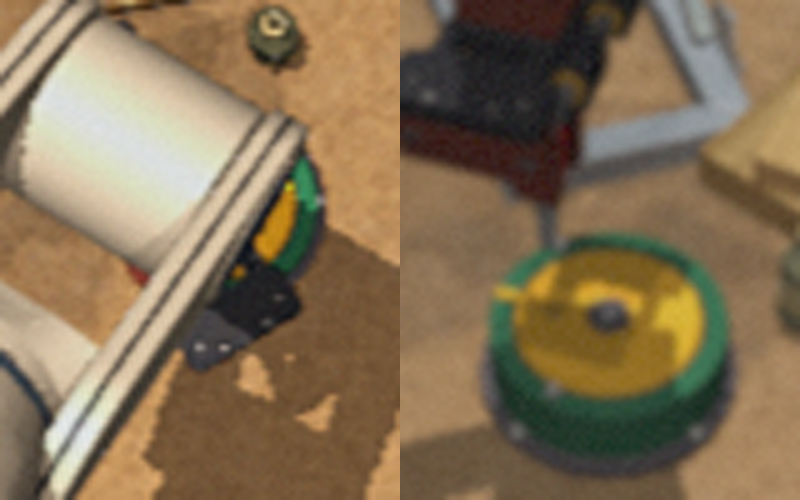

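Side view shows the tip at about (239.6,174), as predicted, with the hole at about (240.5,186) below it. I descend and feel for it.

Call:
step_arm:
  targets:
    - [[0,-0.02,-0.4,0,0,0,0],[0,0,-0.3,0,0,0,0],[0,0,-0.12,0,0,0,0],[0,0,-0.04,0,0,0,0],[0,0,0,0,0,0,0]]

```text
t: 7.8
ee_pos: [516.1, -321.1, 272.7]
orientation: [1.571, 2.72, -0.0]
ft_force: [0.4, 0.5, -1.3]
width: 17.9
grasp_force: 30.0
```

Call:
step_arm:
  targets:
    - [[0,0,-0.02,0,0,0,0],[0,0,0,0,0,0,0],[0,0,0,0,0,0,0],[0,0,0,0,0,0,0],[0,0,0,0,0,0,0]]

```text
t: 8.43
ee_pos: [516.1, -321.0, 271.7]
orientation: [1.571, 2.721, -0.0]
ft_force: [0.3, 0.5, -0.2]
width: 17.5
grasp_force: 30.0
```

Call:
step_arm:
  targets:
    - [[0,0,-0.03,0,0,0,0],[0,0,-0.03,0,0,0,0],[0,0,0,0,0,0,0],[0,0,0,0,0,0,0],[0,0,0,0,0,0,0]]

```text
t: 9.05
ee_pos: [516.1, -321.0, 268.7]
orientation: [1.571, 2.72, -0.0]
ft_force: [1.0, -0.1, -1.3]
width: 17.6
grasp_force: 30.0
```

Call:
step_arm:
  targets:
    - [[0,0,-0.04,0,0,0,0],[0,0,-0.04,0,0,0,0],[0,0,0,0,0,0,0],[0,0,0,0,0,0,0],[0,0,0,0,0,0,0]]

```text
t: 9.68
ee_pos: [516.1, -321.0, 264.7]
orientation: [-1.571, -2.721, 0.0]
ft_force: [0.6, 0.2, -1.3]
width: 17.7
grasp_force: 30.0
```

Call:
step_arm:
  targets:
    - [[0,0,-0.04,0,0,0,0],[0,0,-0.02,0,0,0,0],[0,0,-0.02,0,0,0,0],[0,0,0,0,0,0,0],[0,0,0,0,0,0,0]]

```text
t: 10.3
ee_pos: [516.1, -321.0, 260.7]
orientation: [1.571, 2.721, -0.0]
ft_force: [0.3, -0.5, -1.1]
width: 17.6
grasp_force: 30.0
```

Call:
step_arm:
  targets:
    - [[0,0,-0.02,0,0,0,0],[0,0,0,0,0,0,0],[0,0,0,0,0,0,0],[0,0,0,0,0,0,0],[0,0,0,0,0,0,0]]

```text
t: 10.92
ee_pos: [516.1, -321.0, 259.7]
orientation: [1.571, 2.72, -0.0]
ft_force: [0.4, 0.4, 0.3]
width: 18.1
grasp_force: 30.0
```

Call:
step_arm:
  targets:
    - [[0,0,-0.01,0,0,0,0],[0,0,0,0,0,0,0],[0,0,0,0,0,0,0],[0,0,0,0,0,0,0],[0,0,0,0,0,0,0]]

```text
t: 11.55
ee_pos: [516.1, -321.0, 259.3]
orientation: [1.571, 2.72, -0.0]
ft_force: [-0.3, 0.3, 4.4]
width: 18.0
grasp_force: 30.0
```

Call:
step_arm:
  targets:
    - [[0,0,-0.01,0,0,0,0],[0.017,0.011,0,0,0,0,0],[0.017,0.011,0,0,0,0,0],[0.017,0.01,0,0,0,0,0],[0.016,0.01,0,0,0,0,0]]

```text
t: 12.18
ee_pos: [518.8, -319.6, 259.3]
orientation: [-1.57, -2.72, 0.003]
ft_force: [-6.7, -2.9, 10.0]
width: 18.0
grasp_force: 30.0
```

Call:
step_arm:
  targets:
    - [[0.018,0.008,0,0,0,0,0],[0.018,0.008,0,0,0,0,0],[0.018,0.008,0,0,0,0,0],[0.018,0.008,0,0,0,0,0],[0,0,0,0,0,0,0]]

```text
t: 12.8
ee_pos: [522.4, -318.0, 259.4]
orientation: [-1.57, -2.721, 0.003]
ft_force: [-5.5, -3.0, 10.0]
width: 17.9
grasp_force: 30.0
```

Call:
step_arm:
  targets:
    - [[0.019,0.006,0,0,0,0,0],[0.019,0.006,0,0,0,0,0],[0.019,0.005,0,0,0,0,0],[0.019,0.005,0,0,0,0,0],[0,0,0,0,0,0,0]]

```text
t: 13.42
ee_pos: [526.1, -316.8, 259.4]
orientation: [-1.57, -2.72, 0.003]
ft_force: [-6.5, -2.0, 11.7]
width: 17.4
grasp_force: 30.0
```

Call:
step_arm:
  targets:
    - [[0.019,0.003,0,0,0,0,0],[0.019,0.003,0,0,0,0,0],[0.019,0.003,0,0,0,0,0],[0.019,0.003,0,0,0,0,0],[0,0,0,0,0,0,0]]

```text
t: 14.05
ee_pos: [529.7, -316.1, 259.3]
orientation: [-1.569, -2.719, 0.003]
ft_force: [-8.1, -1.8, 12.0]
width: 17.9
grasp_force: 30.0
```

Call:
step_arm:
  targets:
    - [[0.018,0.001,0,0,0,0,0],[0.018,0.001,0,0,0,0,0],[0.018,0.001,0,0,0,0,0],[0,0,0,0,0,0,0],[0,0,0,0,0,0,0]]

```text
t: 14.68
ee_pos: [532.2, -315.9, 259.3]
orientation: [-1.569, -2.719, 0.003]
ft_force: [-8.4, -2.4, 11.9]
width: 18.0
grasp_force: 30.0
```

Call:
step_arm:
  targets:
    - [[0,0,0.025,0,0,0,0],[-0.08,-0.011,0,0,0,0,0],[-0.08,-0.011,0,0,0,0,0],[-0.076,-0.033,0,0,0,0,0],[-0.076,-0.033,0,0,0,0,0]]

```text
t: 15.3
ee_pos: [517.7, -319.9, 259.9]
orientation: [1.571, 2.72, 0.0]
ft_force: [2.8, -0.4, 0.0]
width: 17.7
grasp_force: 30.0
```

Call:
step_arm:
  targets:
    - [[0,0,-0.025,0,0,0,0],[-0.016,-0.012,0,0,0,0,0],[-0.016,-0.012,0,0,0,0,0],[-0.016,-0.011,0,0,0,0,0],[-0.016,-0.012,0,0,0,0,0]]

```text
t: 15.92
ee_pos: [514.7, -322.1, 258.9]
orientation: [1.57, 2.72, 0.0]
ft_force: [2.1, -0.3, 0.1]
width: 17.7
grasp_force: 30.0
```

Call:
step_arm:
  targets:
    - [[0,0,-0.02,0,0,0,0],[0,0,0,0,0,0,0],[0,0,0,0,0,0,0],[0,0,0,0,0,0,0],[0,0,0,0,0,0,0]]

```text
t: 16.55
ee_pos: [514.3, -322.2, 257.4]
orientation: [-1.571, -2.72, 0.0]
ft_force: [0.2, -0.7, -1.6]
width: 17.8
grasp_force: 30.0
```

Call:
step_arm:
  targets:
    - [[0,0,-0.02,0,0,0,0],[0,0,-0.01,0,0,0,0],[0,0,0,0,0,0,0],[0,0,0,0,0,0,0],[0,0,0,0,0,0,0]]

```text
t: 17.18
ee_pos: [514.4, -322.2, 256.2]
orientation: [-1.571, -2.72, 0.0]
ft_force: [-2.5, -2.3, 1.6]
width: 17.5
grasp_force: 30.0
```

The force pushes the pin onward along the arc, so I follow it.

Call:
step_arm:
  targets:
    - [[-0.012,-0.01,0,0,0,0,0],[-0.008,-0.008,0,0,0,0,0],[0,0,-0.01,0,0,0,0],[0,0,0,0,0,0,0],[0,0,0,0,0,0,0]]

```text
t: 17.8
ee_pos: [513.7, -323.0, 255.7]
orientation: [1.571, 2.72, 0.0]
ft_force: [1.8, 0.7, -0.5]
width: 17.7
grasp_force: 30.0
```

Call:
step_arm:
  targets:
    - [[0,0,-0.02,0,0,0,0],[0,0,-0.02,0,0,0,0],[0,0,0,0,0,0,0],[0,0,0,0,0,0,0],[0,0,0,0,0,0,0]]

```text
t: 18.42
ee_pos: [513.5, -323.1, 253.7]
orientation: [1.571, 2.72, -0.0]
ft_force: [1.0, -1.0, 0.5]
width: 17.7
grasp_force: 30.0
```

Call:
step_arm:
  targets:
    - [[0,0,-0.03,0,0,0,0],[0,0,-0.03,0,0,0,0],[0,0,-0.03,0,0,0,0],[0,0,0,0,0,0,0],[0,0,0,0,0,0,0]]

```text
t: 19.05
ee_pos: [513.4, -323.2, 249.0]
orientation: [-1.571, -2.721, 0.0]
ft_force: [-0.2, -3.8, -1.4]
width: 17.9
grasp_force: 30.0
```

Call:
step_arm:
  targets:
    - [[0,-0.005,-0.03,0,0,0,0],[0,-0.003,-0.04,0,0,0,0],[0,0,-0.04,0,0,0,0],[0,0,-0.02,0,0,0,0],[0,0,0,0,0,0,0]]

```text
t: 19.68
ee_pos: [513.5, -323.4, 242.5]
orientation: [-1.571, -2.72, 0.0]
ft_force: [-1.9, -2.4, -0.1]
width: 17.8
grasp_force: 30.0
```

Call:
step_arm:
  targets:
    - [[-0.004,-0.004,-0.03,0,0,0,0],[0,0,-0.02,0,0,0,0],[0,0,-0.02,0,0,0,0],[0,0,0,0,0,0,0],[0,0,0,0,0,0,0]]

```text
t: 20.3
ee_pos: [513.3, -323.5, 239.0]
orientation: [-1.571, -2.72, -0.0]
ft_force: [0.1, -1.4, -1.0]
width: 17.8
grasp_force: 30.0
```

Call:
step_arm:
  targets:
    - [[0,0,-0.01,0,0,0,0],[0,0,-0.006,0,0,0,0],[0,0,0,0,0,0,0],[0,0,0,0,0,0,0],[0,0,0,0,0,0,0]]

```text
t: 20.92
ee_pos: [513.3, -323.6, 238.6]
orientation: [1.571, 2.72, 0.0]
ft_force: [0.3, 1.1, 6.1]
width: 18.0
grasp_force: 30.0
```

Home: shoulder contact at the expected height. Next I open and go straight up.

Call:
step_arm:
  targets:
    - [[0,0,0,0,0,0,0.3],[0,0,0,0,0,0,0.5],[0,0,0,0,0,0,0.5],[0,0,0,0,0,0,0.5],[0,0,0,0,0,0,0.5]]

```text
t: 21.55
ee_pos: [513.3, -323.7, 238.3]
orientation: [-1.571, -2.721, -0.0]
ft_force: [0.1, -0.1, -0.2]
width: 43.7
grasp_force: 0.0
```

Call:
step_arm:
  targets:
    - [[0,0,0.1,0,0,0,0.5],[0,0,0.3,0,0,0,0.5],[0,0,0.6,0,0,0,0.5],[0,0,0.8,0,0,0,0.5],[0,0,0.8,0,0,0,0.5]]

```text
t: 22.18
ee_pos: [513.2, -323.6, 370.7]
orientation: [1.571, 2.72, -0.0]
ft_force: [-0.1, -0.0, 0.1]
width: 43.8
grasp_force: 0.0
```

Call:
step_arm:
  targets:
    - [[-0.5,0.8,0.2,0,0,0,0.5],[-0.5,0.8,0,0,0,0,0.5],[-0.5,0.8,0,0,0,0,0.5],[-0.2,0.8,0,0,0,0,0.5],[0,0,0,0,0,0,0.5]]

```text
t: 22.8
ee_pos: [427.4, -161.9, 379.4]
orientation: [1.568, 2.722, 0.0]
ft_force: [0.1, -0.6, 0.4]
width: 43.7
grasp_force: 0.0
```

Run:
```python
from h import *
a=save("top","pics/t3.png");b=save("side","pics/s3.png")
for n,im in(("t",a),("s",b)): print(n,"headtop",proj(im,(513.3,-323.6,85)))
f=lambda im,x,y,w,h,k:cv2.resize(im["pixels"][y:y+h,x:x+w,::-1],None,fx=k,fy=k,interpolation=cv2.INTER_CUBIC)
cv2.imwrite("pics/z3.png",cv2.hconcat([f(a,215,165,100,100,4),f(b,200,125,100,100,4)]))
```

```text
t headtop [251.81878443 210.13891339]
s headtop [239.83019819 176.54387161]
```

View pics/z3.png

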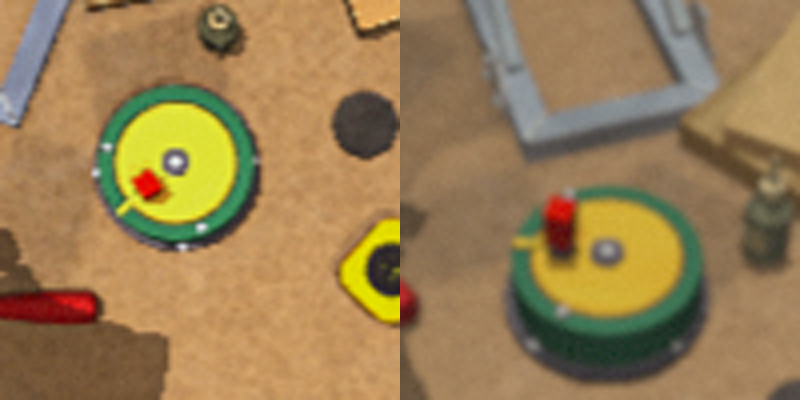

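The pin stands home in the collar: its head top is near (240,175) in the side view, and the height for fully home predicts (239.8,176.5). The other things on the bench are undisturbed and the arm is clear.

```bash
python3 -c "
from h import *
print(ctrl.close_job())"
```

```text
the job is handed in; nothing more can be done
None
```

The red pin is fully home through the green fixture's collar and plate, released, with the arm clear and the job handed in at about 23 s; no force reading I took on the pin passed about 15 N.

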